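# Open the mould clamp and take out the glass flacon

### The job

On the glassworker's bench a finished amber glass flacon is shut in the leaning mould clamp. Slide the clamp's jaw fully open by its post, lift the flacon out by its neck, and stand it upright on the floor of the wooden cooling tray beside the stopper that is already there, setting it down rather than letting it drop. Leave the jaw open and do not disturb the stopper or the other things on the bench.

Things in the scene. Friction and masses are not known exactly. Their poses are not given: they have to be found in the camera images.
- jaw (a joint): Opening of the clamp's sliding jaw in m: 0 = shut, 0.060 = fully open, at its end stop. It starts 0 to 10 mm open, slides stiffly (about 4 N) along the +y axis of cavity and stays where it is left. Its 8 mm thick top plate, slotted for the neck, covers the flacon's shoulder: the flacon cannot come out until the jaw is open.
- post (a point): Middle of the jaw's grip post: a round steel pin 14 mm thick, 50 mm long, standing on the jaw's top plate; this point is 23 mm below its free end, 27 mm above the plate. It moves with the jaw; axes as cavity (z along the post to its free end, y the way the jaw opens). Jaw shut, it stands 43 mm to +y of the flacon's neck.
- cavity (a point): Fixed point in the mould where the flacon's centre lies, 55 mm above the mould's floor. The clamp's head leans 30 degrees: z is the way out of the mould, up and leaning to -x (roughly to the robot, give or take the clamp's yaw); y, level, is the way the jaw opens. With the jaw open the flacon comes straight out along z.
- head: The clamp's head; origin on the mould's floor, 55 mm under cavity, same axes. Aluminium fixed half: back wall on -y and cheeks on -x and +x, 55 mm high, 84 mm over the cheeks, open above and to +y. The jaw shuts the +y side (top plate 57 to 65 mm up). End stop 40 mm high at y = 126 mm.
- flacon_mid (a point): Centre (half-way up) of the loose flacon, 110 mm tall, amber glass, 90 to 180 g: square body 36 x 34 mm, 55 mm high, flat foot; above it a round neck 16 mm thick, 55 mm long. z runs from foot to neck end, each 55 mm from this point, which is at the shoulder where the neck begins. Starts in the mould with about 1 mm of play.
- flacon: The same flacon; origin at the centre of its foot.
- tray_in (a point): Centre of the inner floor (its surface) of the fixed wooden cooling tray: 200 x 130 mm outside, long side along its x axis, walls 6 mm thick, 22 mm high from the bench (16 mm above the inner floor). The stopper stands in its +x half; the -x half is free (its middle is 45 mm to -x of this point).
- stopper_mid (a point): Centre of the loose amber glass stopper, a round waisted knob 40 mm wide and 52 mm high, standing in the tray. Not to be disturbed.
- pliers: Pliers lying on the bench beyond the clamp and tray, left of the paddle, 165 mm long, 14 mm high; not to be disturbed.
- paddle: Flat paddle lying on the bench beyond the clamp and tray; not to be disturbed.
- jar: Glass jar, 60 mm wide, 85 mm high, at the far left of the bench; not to be disturbed.
- can: Steel can, 64 mm wide, 70 mm high, at the far right of the bench; not to be disturbed.
Mind the look-alikes: they are no part of the job. What is shaped like the flacon but black or turquoise is not meant.

How it is judged:
By the outcome, as a careful person would: the job done as asked, in the order asked, and still so for the second after the job is handed in, with the robot touching nothing.
It also fails if it takes over 54 s, if anything falls off the work surface, if the arm or the gripper's body presses on something with over 40 N, if the wrist force passes 120 N, or if a joint passes its speed limit or range.

### The arm

A 6-joint arm with a two-finger parallel gripper is mounted at the origin on the work surface. World frame = base frame: x ahead of the robot, y to its left, z up, the work surface at z = 0. Lengths are in m, angles in rad, forces in N, time in s.
With the tool pointing down it reaches from about 0.325 to 0.9 m from the base axis. Payload 3.5 kg.
Tool frame: the origin (TCP) lies midway between the tips of the shut fingers; the grasp point (between the pads) lies 19 mm behind it; z points along the fingers, y is the direction in which the jaws open and shut (so a half turn about z gives the same grasp; the last joint's range is limited). The gripper opens to 85 mm and grips with 20 to 120 N. Pads are 22 mm wide; open, the fingers measure 114 mm over their backs; the gripper's body (76 mm by 85 mm) begins 54 mm behind the grasp point. The pads swing forward as they close: fully open they stand 13 mm farther back than shut.
Start: joints at [-1.241, 0.276, -0.026, 1.268, 0, 1.467], TCP at [0.262, -0.567, 0.211] pointing down, gripper open.
Joint ranges: [-3.12, 3.12], [-0.85, 1.88], [-1.08, 1.24], [-1.95, 2.15], [-1.57, 1.53], [-3.14, 3.14]. Speed limits (rad/s): [2.57, 2.57, 3.14, 3.14, 3.14, 3.14].

### API

Orientations are given as a unit quaternion [x, y, z, w].
In Python, from bench import arm, viewer, workorder gives the robot as it stands. The module is installed in compiled form; this text tells all that it offers.
- The arm moves only by the tool arm_command, never from a script. Its argument "steps" is a list of rows, each an object of numbers: "hand": the opening, from 0 (shut) to 1 (fully open); "dx", "dy", "dz": the shift along the world's x, y, z as a fraction of full scale; "turn": the turn about the world's z as a fraction of full scale. In form: [{"hand": .., "dx": .., "dy": .., "dz": .., "turn": ..}, ...]. A call has 1 to 12 rows; each row shifts and turns the commanded pose from where the row before left it; what a row does not reach is not made up. Full scale, the value 1, is 0.02 m for a shift and 180 degrees for a turn. A row lasts 1/10 s, in which the tool goes at most 50 mm and 8.59 degrees, less where a joint would pass 70% of its speed; a pose out of reach is approached as far as the arm can. A call with a number of a shift or a turn outside -1 to 1 is refused whole. A call with a gripper value outside its range is refused whole. The fingers move at their own pace and stop on an object; the grip force is fixed at half the most. Time passes only in rows, so rows that do not move let the fingers close. It gives the time, the measured TCP pose, the force and the opening at its end, in the units of the state.
- arm.observe(): the state, without advancing time (a new reading comes with each control period).
- viewer.read_camera(name): name is "scene" or "top"; returns a dict with "image" (480x640x3 uint8, blue, green, red), "mtx" (3x3 intrinsics, pixels), "eye" and "rotation" of the camera in the world. Camera axes: x right, y down, z forward; pixel columns grow to the right and rows downward; lengths in m; the calibration is good to about 2 mm. A picture is of the moment at which its call begins. There is no depth.
- workorder.close_job(): hands the job in, once; it reports no verdict.
The state is a dict: "time_s": time; "q": joint angles; "joint_vel": joint speeds; "joint_efforts": joint torques, N m; "tool_pos": TCP position; "tool_rot": TCP orientation; "ft_force": force on the tool from outside, world axes, zero at the start; "torque": the same for the moment, N m; "grip_width": opening from 0.0 (shut) to 1.0 (fully open).
Only numpy, scipy, OpenCV 4.12 (cv2) and the standard library are available. Lean on these libraries where they do the work, as an engineer would, in place of code of your own. Each camera call takes 0.05 s, during which the arm holds its last target. There are 200 camera calls.

## Working session

There is one attempt and no reset: what is moved stays moved. The work goes in short steps, Python scripts to look and compute and a tool call to move; the robot and the scene stay as the last step left them, time stands still between calls to the robot, and variables do not carry over. Pictures are saved under pics/ and viewed, about 8 in all and at most 12, crops included, and the job is handed in when it is done.

Besides the shell and the picture viewer there is one more tool, called after "Call:" in YAML: its name, and indented under it one key for each argument. arm_command: Moves the arm, as the interface text tells. Its arguments: {"type":"object","properties":{"steps":{"type":"array","items":{"type":"object","properties":{"hand":{"type":"number"},"dx":{"type":"number"},"dy":{"type":"number"},"dz":{"type":"number"},"turn":{"type":"number"}}}}},"required":["steps"]}

```bash
mkdir -p pics
cat > h.py <<'E'
import numpy as np, cv2
from bench import arm, viewer, workorder
def cam(n):
    d=viewer.read_camera(n); d['P']=(np.array(d['mtx']),np.array(d['rotation']),np.array(d['eye'])); return d
def rotm(R):
    R=np.array(R)
    if R.shape==(3,3): return R
    from scipy.spatial.transform import Rotation; return Rotation.from_quat(R).as_matrix()
def ray(d,u,v):
    K,R,e=d['P']; r=rotm(R)@np.linalg.inv(K)@[u,v,1.]; return e,r/np.linalg.norm(r)
def onz(d,u,v,z):
    e,r=ray(d,u,v); return e+r*(z-e[2])/r[2]
def proj(d,p):
    K,R,e=d['P']; c=K@(rotm(R).T@(np.array(p)-e)); return c[:2]/c[2]
def tri(d1,p1,d2,p2):
    (a,r),(b,s)=ray(d1,*p1),ray(d2,*p2)
    t=np.linalg.lstsq(np.c_[r,-s],b-a,rcond=None)[0]; x,y=a+r*t[0],b+s*t[1]
    return (x+y)/2,np.linalg.norm(x-y)
E
python3 - <<'E'
from h import *
import pickle
for n in('scene','top'):
    d=cam(n); cv2.imwrite(f'pics/{n}0.png',d['image']); pickle.dump(d,open(n+'.pkl','wb'))
    print(n,d['mtx'],d['eye'],d['rotation'])
print(arm.observe())
E
```

```text
scene [[461.1021114    0.         328.52234677]
 [  0.         461.1021114  236.66703644]
 [  0.           0.           1.        ]] [1.21843562 0.11323553 0.95679099] [ 0.62250566  0.70540536 -0.25839281 -0.21936989]
top [[482.36944621   0.         326.11335146]
 [  0.         482.36944621 238.75797555]
 [  0.           0.           1.        ]] [0.37615795 0.02076885 1.04703536] [-0.70160335  0.70582405 -0.06676368  0.07146855]
{'time_s': 0.1, 'q': array([-1.24136845e+00,  2.77099309e-01, -2.77427156e-02,  1.26807385e+00,
       -4.69514964e-06,  1.46737555e+00]), 'joint_vel': array([-1.31107423e-03, -8.69746231e-04,  2.14871617e-03,  1.00886135e-03,
        9.83975054e-05, -1.03061333e-03]), 'joint_efforts': array([ 3.71429005e-04, -4.46707213e+01,  2.96128482e+01,  8.41881585e-03,
       -7.68671407e-05, -1.08525668e-06]), 'tool_pos': array([ 0.2618868 , -0.56663061,  0.20974579]), 'tool_rot': array([ 9.76670977e-01,  2.14738629e-01, -1.21836219e-04, -1.05275093e-03]), 'ft_force': array([-0.1477524 ,  0.33308838, -0.58529367]), 'torque': array([ 0.00646293,  0.07370064, -0.0189861 ]), 'grip_width': 0.9996723133192265}
```

View pics/scene0.png

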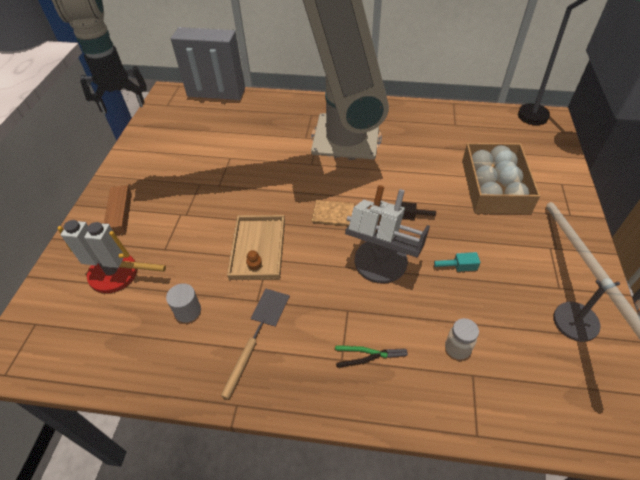

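View pics/top0.png

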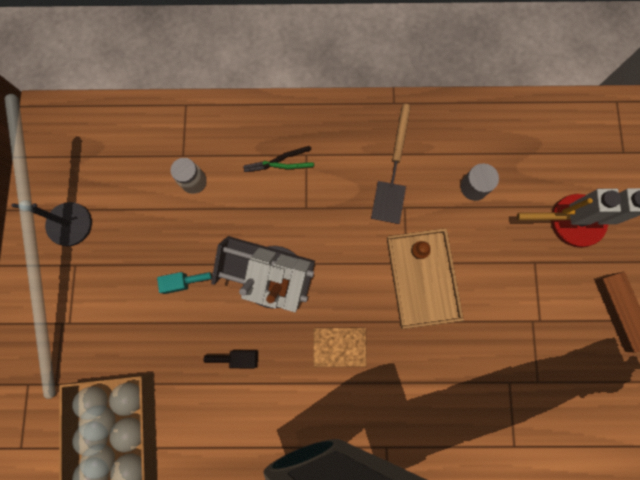

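Top view: clamp near (265,275), stopper at (421,250), tray centre ~(424,278). The flacon shows as amber at the slot, ~(277,290). Next come enlarged crops of the clamp in both views.

Run:
```python
from h import *
import pickle
s=pickle.load(open('scene.pkl','rb'));t=pickle.load(open('top.pkl','rb'))
a=cv2.resize(s['image'][180:285,335:440],None,fx=4,fy=4,interpolation=cv2.INTER_CUBIC)
b=cv2.resize(t['image'][225:325,205:325],None,fx=3.2,fy=4.2,interpolation=cv2.INTER_CUBIC)
b=cv2.resize(t['image'][225:325,210:315],(420,420-20),interpolation=cv2.INTER_CUBIC)
o=np.zeros((420,800,3),np.uint8);o[:420,:390]=a[:,:390];o[:400,400:]=b[:,:400]
cv2.imwrite('pics/c.png',o)
# tray mask corners/top view: rays
for n,uv in dict(tl=(388,237),tr=(446,230),br=(462,319),bl=(403,327)).items(): print(n,onz(t,*uv,.022).round(3))
for n,d in(('s',s),('t',t)):
    h=cv2.cvtColor(d['image'],cv2.COLOR_BGR2HSV)
    m=cv2.inRange(h,(3,150,40),(14,255,165))
    c,l,st,ce=cv2.connectedComponentsWithStats(m)
    box=(225,200,440,330) if n=='t' else (230,180,440,290)
    for i in range(1,c):
        if st[i,4]>25 and box[0]<ce[i][0]<box[2] and box[1]<ce[i][1]<box[3]: print(n,st[i],ce[i].round(1))
```

```text
tl [ 0.582 -0.107  0.022]
tr [ 0.597 -0.233  0.022]
br [ 0.406 -0.256  0.022]
bl [ 0.391 -0.132  0.022]
s [374 185  10  20 115] [378.6 194.1]
s [247 251  14  19 209] [253.3 260. ]
t [     0     86    640    394 207157] [330.2 278.9]
t [411 241  20  18 294] [420.8 249.5]
t [267 280  21  22 267] [276.8 289.8]
```

View pics/c.png

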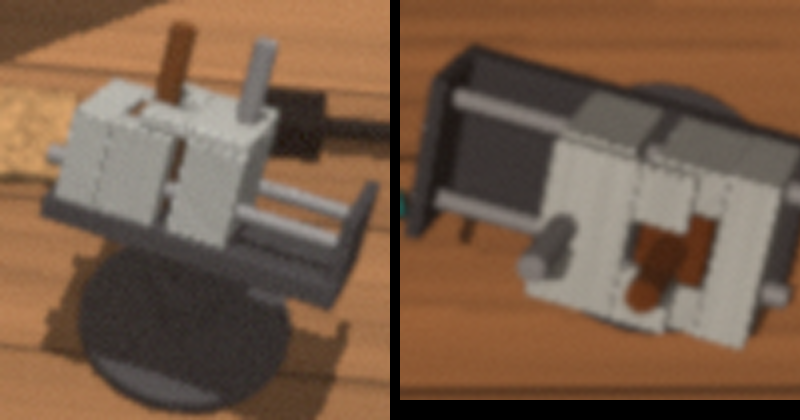

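Run:
```python
from h import *
import pickle
s=pickle.load(open('scene.pkl','rb'));t=pickle.load(open('top.pkl','rb'))
N,e1=tri(s,(380.5,187.8),t,(270.5,299.2));P,e2=tri(s,(401,191.2),t,(243.3,291.5));B,e3=tri(s,(397.5,208),t,(251.3,281))
print('neck tip',N,e1,'post tip',P,e2,'post base',B,e3)
y=P-N;print('yaw from tips',np.degrees(np.arctan2(-y[0],y[1])),np.linalg.norm(y))
# end plates in top view: head lower edge: rails
r1=onz(t,114/8+210 if 0 else 210+57/4,225+98/4,.1);r2=onz(t,210+160/4,225+127/4,.1);print('rail yaw',np.degrees(np.arctan2(-(r1-r2)[0],(r1-r2)[1])))
# scene back edge of base
a=onz(s,335+45/4,180+210/4,.08);b=onz(s,335+330/4,180+300/4,.08);print('edge yaw',np.degrees(np.arctan2(-(b-a)[0],(b-a)[1])))
for n,c in(('s',s),('t',t)):print(n,proj(c,N),proj(c,P))
S,e=tri(s,(253.3,260),t,(420.8,249.5));print('stopper',S,e)
```

```text
neck tip [0.43708429 0.12425545 0.19979966] 0.0008980347237990064 post tip [0.45016634 0.17118668 0.20694246] 0.0012912257840325158 post base [0.4719912  0.1653391  0.17289914] 0.005474328371930377
yaw from tips -15.575777106413994 0.04924124541979555
rail yaw -16.119382473501176
edge yaw -15.765034091864559
s [380.3065173  187.81295546] [400.71597704 191.2283    ]
t [270.24232266 299.22400853] [242.92423259 291.52959366]
stopper [ 0.55384433 -0.17590639  0.0258848 ] 0.00016005464007373788
```

Call:
arm_command:
  steps:
    - {"hand": 0.35, "dx": 0.24, "dy": 0.95, "dz": 0.25, "turn": 0.02}
    - {"hand": 0.35, "dx": 0.24, "dy": 0.95, "dz": 0.25, "turn": 0.02}
    - {"hand": 0.35, "dx": 0.24, "dy": 0.95, "dz": 0.25, "turn": 0.02}
    - {"hand": 0.35, "dx": 0.24, "dy": 0.95, "dz": 0.25, "turn": 0.02}
    - {"hand": 0.35, "dx": 0.24, "dy": 0.95, "dz": 0.25, "turn": 0.02}
    - {"hand": 0.35, "dx": 0.24, "dy": 0.95, "dz": 0.25, "turn": 0.02}
    - {"hand": 0.35, "dx": 0.24, "dy": 0.95, "dz": 0.25, "turn": 0.02}
    - {"hand": 0.35, "dx": 0.24, "dy": 0.95, "dz": 0.25, "turn": 0.02}
    - {"hand": 0.35, "dx": 0.24, "dy": 0.95, "dz": 0.25, "turn": 0.02}
    - {"hand": 0.35, "dx": 0.24, "dy": 0.95, "dz": 0.25, "turn": 0.02}
    - {"hand": 0.35, "dx": 0.24, "dy": 0.95, "dz": 0.25, "turn": 0.02}
    - {"hand": 0.35, "dx": 0.24, "dy": 0.95, "dz": 0.25, "turn": 0.02}

```text
time_s: 1.3
tool_pos: [0.3196, -0.3382, 0.2705]
tool_rot: [0.828, 0.56, 0.0, -0.0]
ft_force: [0.1, -0.1, -0.1]
grip_width: 0.349
```

Call:
arm_command:
  steps:
    - {"hand": 0.35, "dx": 0.24, "dy": 0.95, "turn": 0.02}
    - {"hand": 0.35, "dx": 0.24, "dy": 0.95, "turn": 0.02}
    - {"hand": 0.35, "dx": 0.24, "dy": 0.95, "turn": 0.02}
    - {"hand": 0.35, "dx": 0.24, "dy": 0.95, "turn": 0.02}
    - {"hand": 0.35, "dx": 0.24, "dy": 0.95, "turn": 0.02}
    - {"hand": 0.35, "dx": 0.24, "dy": 0.95, "turn": 0.02}
    - {"hand": 0.35, "dx": 0.24, "dy": 0.95, "turn": 0.02}
    - {"hand": 0.35, "dx": 0.24, "dy": 0.95, "turn": 0.02}
    - {"hand": 0.35, "dx": 0.24, "dy": 0.95, "turn": 0.02}
    - {"hand": 0.35, "dx": 0.24, "dy": 0.95, "turn": 0.02}
    - {"hand": 0.35, "dx": 0.24, "dy": 0.95, "turn": 0.02}
    - {"hand": 0.35, "dx": 0.24, "dy": 0.95, "turn": 0.02}

```text
$.steps[0]: bad value
```

Call:
arm_command:
  steps:
    - {"hand": 0.35, "dx": 0.24, "dy": 0.95, "dz": 0, "turn": 0.02}
    - {"hand": 0.35, "dx": 0.24, "dy": 0.95, "dz": 0, "turn": 0.02}
    - {"hand": 0.35, "dx": 0.24, "dy": 0.95, "dz": 0, "turn": 0.02}
    - {"hand": 0.35, "dx": 0.24, "dy": 0.95, "dz": 0, "turn": 0.02}
    - {"hand": 0.35, "dx": 0.24, "dy": 0.95, "dz": 0, "turn": 0.02}
    - {"hand": 0.35, "dx": 0.24, "dy": 0.95, "dz": 0, "turn": 0.02}
    - {"hand": 0.35, "dx": 0.24, "dy": 0.95, "dz": 0, "turn": 0.02}
    - {"hand": 0.35, "dx": 0.24, "dy": 0.95, "dz": 0, "turn": 0.02}
    - {"hand": 0.35, "dx": 0.24, "dy": 0.95, "dz": 0, "turn": 0.02}
    - {"hand": 0.35, "dx": 0.24, "dy": 0.95, "dz": 0, "turn": 0.02}
    - {"hand": 0.35, "dx": 0.24, "dy": 0.95, "dz": 0, "turn": 0.02}
    - {"hand": 0.35, "dx": 0.24, "dy": 0.95, "dz": 0, "turn": 0.02}

```text
time_s: 2.5
tool_pos: [0.377, -0.1104, 0.2704]
tool_rot: [0.564, 0.826, -0.0, -0.0]
ft_force: [-0.0, 0.2, -0.8]
grip_width: 0.348
```

Call:
arm_command:
  steps:
    - {"hand": 0.35, "dx": 0.28, "dy": 0.97, "dz": 0, "turn": 0.02}
    - {"hand": 0.35, "dx": 0.28, "dy": 0.97, "dz": 0, "turn": 0.02}
    - {"hand": 0.35, "dx": 0.28, "dy": 0.97, "dz": 0, "turn": 0.02}
    - {"hand": 0.35, "dx": 0.28, "dy": 0.97, "dz": 0, "turn": 0.02}
    - {"hand": 0.35, "dx": 0.28, "dy": 0.97, "dz": 0, "turn": 0.02}
    - {"hand": 0.35, "dx": 0.28, "dy": 0.97, "dz": 0, "turn": 0.02}
    - {"hand": 0.35, "dx": 0.28, "dy": 0.97, "dz": 0, "turn": 0.02}
    - {"hand": 0.35, "dx": 0.28, "dy": 0.97, "dz": 0, "turn": 0.02}
    - {"hand": 0.35, "dx": 0.28, "dy": 0.97, "dz": 0, "turn": 0.02}
    - {"hand": 0.35, "dx": 0.28, "dy": 0.97, "dz": 0, "turn": 0.02}
    - {"hand": 0.35, "dx": 0.28, "dy": 0.97, "dz": 0, "turn": 0.02}
    - {"hand": 0.35, "dx": 0.28, "dy": 0.97, "dz": 0, "turn": 0.02}

```text
time_s: 3.7
tool_pos: [0.4443, 0.1222, 0.2703]
tool_rot: [0.22, 0.975, -0.0, -0.0]
ft_force: [1.2, -0.9, 0.7]
grip_width: 0.346
```

Call:
arm_command:
  steps:
    - {"hand": 0.35, "dx": 0.21, "dy": 0.78, "dz": 0, "turn": 0.018}
    - {"hand": 0.35, "dx": 0.21, "dy": 0.78, "dz": 0, "turn": 0.018}
    - {"hand": 0.35, "dx": 0.21, "dy": 0.78, "dz": 0, "turn": 0.018}
    - {"hand": 0.35, "dx": 0, "dy": 0, "dz": -1, "turn": 0}
    - {"hand": 0.35, "dx": 0, "dy": 0, "dz": -1, "turn": 0}
    - {"hand": 0.35, "dx": 0, "dy": 0, "dz": 0, "turn": 0}

```text
time_s: 4.3
tool_pos: [0.4544, 0.1678, 0.2276]
tool_rot: [0.138, 0.99, -0.001, -0.003]
ft_force: [-0.1, 0.4, -1.1]
grip_width: 0.352
```

Run:
```python
from h import *
o=arm.observe();print(o['tool_pos'],o['tool_rot'],o['q'][5])
s=cam('scene');t=cam('top')
o=np.zeros((480,800,3),np.uint8)
o[:480,:480]=cv2.resize(s['image'][150:270,325:445],(480,480),interpolation=cv2.INTER_CUBIC);o[:320,480:]=cv2.resize(t['image'][220:320,215:315],(320,320));cv2.imwrite('pics/d.png',o)
```

```text
[0.45443176 0.16780257 0.22756026] [ 0.13795103  0.99043314 -0.00121334 -0.00320057] 0.4969857053634242
```

View pics/d.png

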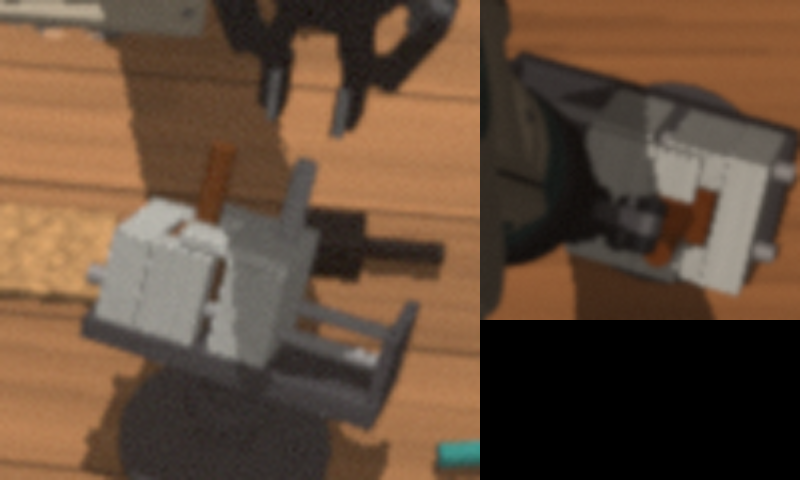

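The open fingers (270,115) and (340,135) straddle the post tip (305,165). I'll lower and close on it.

Call:
arm_command:
  steps:
    - {"hand": 0.35, "dx": 0.04, "dy": 0.02, "dz": -0.8, "turn": 0}
    - {"hand": 0.35, "dx": 0.04, "dy": 0.02, "dz": -0.8, "turn": 0}
    - {"hand": 0.35, "dx": 0.04, "dy": 0.02, "dz": -0.8, "turn": 0}
    - {"hand": 0.35, "dx": 0, "dy": 0, "dz": -0.2, "turn": 0}
    - {"hand": 0.1, "dx": 0, "dy": 0, "dz": 0, "turn": 0}
    - {"hand": 0.1, "dx": 0, "dy": 0, "dz": 0, "turn": 0}
    - {"hand": 0.1, "dx": 0, "dy": 0, "dz": 0, "turn": 0}
    - {"hand": 0.1, "dx": 0, "dy": 0, "dz": 0, "turn": 0}

```text
time_s: 5.2
tool_pos: [0.4597, 0.1691, 0.1796]
tool_rot: [0.138, 0.99, -0.0, 0.0]
ft_force: [-1.3, -2.5, 1.0]
grip_width: 0.123
```

Call:
arm_command:
  steps:
    - {"hand": 0.1, "dx": 0, "dy": 0, "dz": 0, "turn": 0}
    - {"hand": 0.1, "dx": 0.136, "dy": 0.481, "dz": 0, "turn": 0}
    - {"hand": 0.1, "dx": 0.136, "dy": 0.481, "dz": 0, "turn": 0}
    - {"hand": 0.1, "dx": 0, "dy": 0, "dz": 0, "turn": 0}

```text
time_s: 5.6
tool_pos: [0.4657, 0.1899, 0.1796]
tool_rot: [0.138, 0.99, 0.001, 0.001]
ft_force: [-1.8, -0.3, 4.3]
grip_width: 0.125
```

Run:
```python
from h import *
s=cam('scene')
cv2.imwrite('pics/e.png',cv2.resize(s['image'][160:280,325:445],(480,480),interpolation=cv2.INTER_CUBIC))
```

```text
(no output)
```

View pics/e.png

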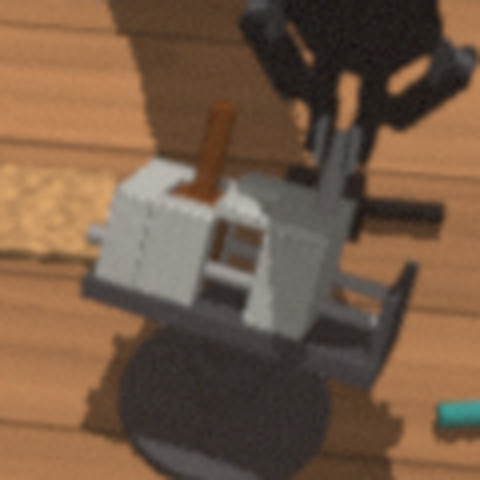

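The jaw follows: a gap has opened at (235,265) and the post is held between the fingers at (340,160). Continuing to the stop.

Call:
arm_command:
  steps:
    - {"hand": 0.1, "dx": 0.136, "dy": 0.481, "dz": 0, "turn": 0}
    - {"hand": 0.1, "dx": 0.136, "dy": 0.481, "dz": 0, "turn": 0}
    - {"hand": 0.1, "dx": 0.109, "dy": 0.385, "dz": 0, "turn": 0}
    - {"hand": 0.1, "dx": 0, "dy": 0, "dz": 0, "turn": 0}

```text
time_s: 6.05
tool_pos: [0.4735, 0.2166, 0.1796]
tool_rot: [0.138, 0.99, 0.001, 0.001]
ft_force: [-0.6, 0.0, 4.0]
grip_width: 0.125
```

Call:
arm_command:
  steps:
    - {"hand": 0.1, "dx": 0.027, "dy": 0.096, "dz": 0, "turn": 0}
    - {"hand": 0.1, "dx": 0, "dy": 0, "dz": 0, "turn": 0}

```text
time_s: 6.25
tool_pos: [0.4738, 0.2175, 0.1795]
tool_rot: [0.138, 0.99, 0.0, 0.001]
ft_force: [-1.1, -2.2, 5.5]
grip_width: 0.122
```

Call:
arm_command:
  steps:
    - {"hand": 0.1, "dx": 0.027, "dy": 0.096, "dz": 0, "turn": 0}
    - {"hand": 0.1, "dx": 0, "dy": 0, "dz": 0, "turn": 0}

```text
time_s: 6.45
tool_pos: [0.4742, 0.2191, 0.1796]
tool_rot: [0.138, 0.99, -0.0, 0.001]
ft_force: [-0.9, -2.1, 5.8]
grip_width: 0.127
```

Call:
arm_command:
  steps:
    - {"hand": 0.1, "dx": 0.027, "dy": 0.096, "dz": 0, "turn": 0}
    - {"hand": 0.1, "dx": 0, "dy": 0, "dz": 0, "turn": 0}

```text
time_s: 6.65
tool_pos: [0.4745, 0.2199, 0.1795]
tool_rot: [0.138, 0.99, -0.002, 0.001]
ft_force: [-1.7, -5.8, 6.6]
grip_width: 0.124
```

Call:
arm_command:
  steps:
    - {"hand": 0.1, "dx": 0.027, "dy": 0.096, "dz": 0, "turn": 0}
    - {"hand": 0.1, "dx": 0, "dy": 0, "dz": 0, "turn": 0}

```text
time_s: 6.85
tool_pos: [0.4745, 0.2199, 0.1795]
tool_rot: [0.139, 0.99, -0.004, 0.001]
ft_force: [-3.0, -10.6, 8.3]
grip_width: 0.128
```

Force rises with no further motion, so the jaw is at its stop. Release, rise, and turn 90° above the flacon, so the pads close in the plane of its lean.

Call:
arm_command:
  steps:
    - {"hand": 0.35, "dx": 0, "dy": 0, "dz": 0, "turn": 0}
    - {"hand": 0.35, "dx": 0, "dy": 0, "dz": 0, "turn": 0}
    - {"hand": 0.35, "dx": 0, "dy": 0, "dz": 0, "turn": 0}
    - {"hand": 0.35, "dx": -0.1, "dy": 0, "dz": 1, "turn": 0}
    - {"hand": 0.35, "dx": -0.1, "dy": 0, "dz": 1, "turn": 0}
    - {"hand": 0.35, "dx": 0, "dy": 0, "dz": 1, "turn": 0}
    - {"hand": 0.35, "dx": 0, "dy": 0, "dz": 1, "turn": 0}
    - {"hand": 0.5, "dx": 0, "dy": 0, "dz": 0.5, "turn": 0}

```text
time_s: 7.65
tool_pos: [0.4717, 0.224, 0.2706]
tool_rot: [0.138, 0.99, 0.001, 0.001]
ft_force: [0.3, -0.2, 0.3]
grip_width: 0.489
```

Run:
```python
from h import *
s=cam('scene');t=cam('top')
o=np.zeros((480,800,3),np.uint8)
o[:480,:480]=cv2.resize(s['image'][160:280,325:445],(480,480),interpolation=cv2.INTER_CUBIC);o[:320,480:]=cv2.resize(t['image'][230:310,245:325],(320,320),interpolation=cv2.INTER_CUBIC);cv2.imwrite('pics/f.png',o)
```

```text
(no output)
```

View pics/f.png

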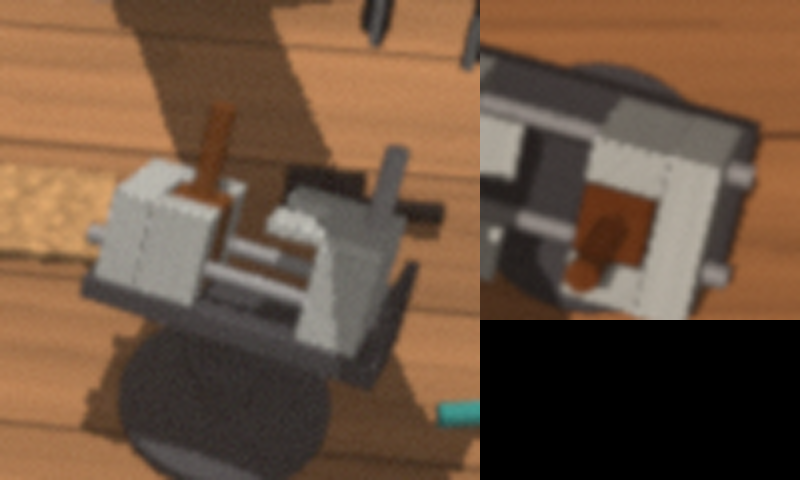

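Call:
arm_command:
  steps:
    - {"hand": 0.55, "dx": -0.1, "dy": -0.445, "dz": 0, "turn": -0.0455}
    - {"hand": 0.55, "dx": -0.1, "dy": -0.445, "dz": 0, "turn": -0.0455}
    - {"hand": 0.55, "dx": -0.1, "dy": -0.445, "dz": 0, "turn": -0.0455}
    - {"hand": 0.55, "dx": -0.1, "dy": -0.445, "dz": 0, "turn": -0.0455}
    - {"hand": 0.55, "dx": -0.1, "dy": -0.445, "dz": 0, "turn": -0.0455}
    - {"hand": 0.55, "dx": -0.1, "dy": -0.445, "dz": 0, "turn": -0.0455}
    - {"hand": 0.55, "dx": -0.1, "dy": -0.445, "dz": 0, "turn": -0.0455}
    - {"hand": 0.55, "dx": -0.1, "dy": -0.445, "dz": 0, "turn": -0.0455}
    - {"hand": 0.55, "dx": -0.1, "dy": -0.445, "dz": 0, "turn": -0.0455}
    - {"hand": 0.55, "dx": -0.1, "dy": -0.445, "dz": 0, "turn": -0.0455}
    - {"hand": 0.55, "dx": -0.1, "dy": -0.445, "dz": 0, "turn": -0.0455}
    - {"hand": 0.55, "dx": 0, "dy": 0, "dz": 0, "turn": 0}

```text
time_s: 8.95
tool_pos: [0.4478, 0.1248, 0.2674]
tool_rot: [0.799, 0.602, -0.001, -0.001]
ft_force: [0.2, 1.0, 0.1]
grip_width: 0.55
```

Jaw stands at its end stop and the flacon's body is now uncovered (top crop, (610,225)). Lowering over the neck.

Call:
arm_command:
  steps:
    - {"hand": 0.55, "dx": -0.075, "dy": -0.16, "dz": 0, "turn": 0}
    - {"hand": 0.55, "dx": 0, "dy": 0, "dz": -0.8, "turn": 0}
    - {"hand": 0.55, "dx": 0, "dy": 0, "dz": -0.8, "turn": 0}
    - {"hand": 0.55, "dx": 0, "dy": 0, "dz": -0.8, "turn": 0}
    - {"hand": 0.55, "dx": 0, "dy": 0, "dz": -0.8, "turn": 0}
    - {"hand": 0.55, "dx": 0, "dy": 0, "dz": -0.8, "turn": 0}
    - {"hand": 0.55, "dx": 0, "dy": 0, "dz": -0.8, "turn": 0}
    - {"hand": 0.55, "dx": 0, "dy": 0, "dz": 0, "turn": 0}

```text
time_s: 9.75
tool_pos: [0.4449, 0.1222, 0.1702]
tool_rot: [0.798, 0.603, -0.002, -0.001]
ft_force: [-0.5, 0.5, 0.2]
grip_width: 0.549
```

Run:
```python
from h import *
s=cam('scene');t=cam('top')
o=np.zeros((480,800,3),np.uint8)
o[:480,:480]=cv2.resize(s['image'][160:240,335:415],(480,480),interpolation=cv2.INTER_CUBIC);o[:320,480:]=cv2.resize(t['image'][250:330,235:315],(320,320),interpolation=cv2.INTER_CUBIC);cv2.imwrite('pics/g.png',o)
```

```text
(no output)
```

View pics/g.png

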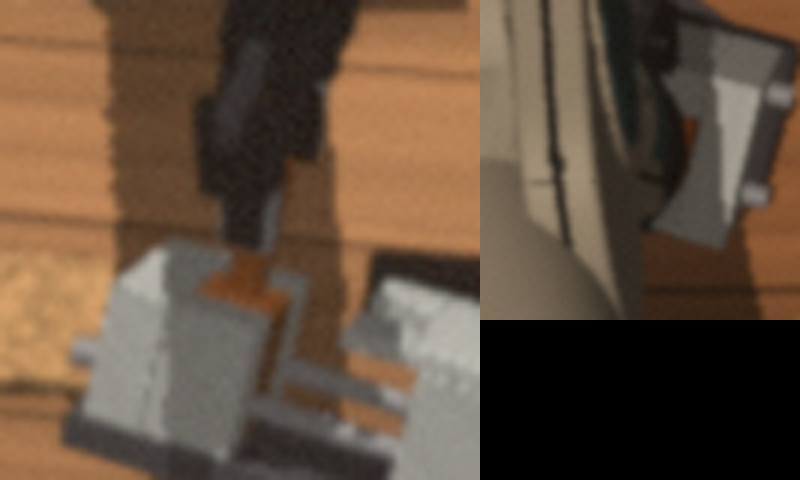

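The fingers straddle the neck (tip at (250,245), neck behind), with no contact force. Closing gently.

Call:
arm_command:
  steps:
    - {"hand": 0.45, "dx": 0, "dy": 0, "dz": 0, "turn": 0}
    - {"hand": 0.4, "dx": 0, "dy": 0, "dz": 0, "turn": 0}
    - {"hand": 0.4, "dx": 0, "dy": 0, "dz": 0, "turn": 0}

```text
time_s: 10.15
tool_pos: [0.4474, 0.1224, 0.1735]
tool_rot: [0.798, 0.602, 0.0, -0.0]
ft_force: [-1.5, 0.4, 1.6]
grip_width: 0.399
```

Call:
arm_command:
  steps:
    - {"hand": 0.36, "dx": 0, "dy": 0, "dz": 0, "turn": 0}
    - {"hand": 0.36, "dx": 0, "dy": 0, "dz": 0, "turn": 0}

```text
time_s: 10.35
tool_pos: [0.447, 0.1223, 0.1731]
tool_rot: [0.798, 0.602, -0.0, -0.0]
ft_force: [-2.8, 1.6, 2.4]
grip_width: 0.361
```

Call:
arm_command:
  steps:
    - {"hand": 0.33, "dx": 0, "dy": 0, "dz": 0, "turn": 0}
    - {"hand": 0.33, "dx": 0, "dy": 0, "dz": 0, "turn": 0}

```text
time_s: 10.55
tool_pos: [0.4471, 0.1222, 0.1729]
tool_rot: [0.798, 0.602, -0.0, -0.0]
ft_force: [-2.7, 0.3, 1.2]
grip_width: 0.329
```

Call:
arm_command:
  steps:
    - {"hand": 0.3, "dx": 0, "dy": 0, "dz": 0, "turn": 0}
    - {"hand": 0.3, "dx": 0, "dy": 0, "dz": 0, "turn": 0}

```text
time_s: 10.75
tool_pos: [0.4463, 0.1224, 0.1727]
tool_rot: [0.798, 0.602, -0.001, -0.001]
ft_force: [-5.5, 0.7, 3.8]
grip_width: 0.305
```

Call:
arm_command:
  steps:
    - {"hand": 0.3, "dx": -0.1, "dy": 0.03, "dz": 0, "turn": 0}
    - {"hand": 0.27, "dx": 0, "dy": 0, "dz": 0, "turn": 0}
    - {"hand": 0.27, "dx": 0, "dy": 0, "dz": 0, "turn": 0}

```text
time_s: 11.05
tool_pos: [0.4451, 0.1228, 0.1727]
tool_rot: [0.798, 0.602, -0.0, -0.0]
ft_force: [-2.7, 1.0, 2.1]
grip_width: 0.272
```

Call:
arm_command:
  steps:
    - {"hand": 0.25, "dx": 0, "dy": 0, "dz": 0, "turn": 0}
    - {"hand": 0.25, "dx": 0, "dy": 0, "dz": 0, "turn": 0}

```text
time_s: 11.25
tool_pos: [0.445, 0.1228, 0.1727]
tool_rot: [0.798, 0.602, -0.0, -0.0]
ft_force: [-4.8, 2.0, 2.5]
grip_width: 0.254
```

Call:
arm_command:
  steps:
    - {"hand": 0.23, "dx": -0.05, "dy": 0.01, "dz": 0, "turn": 0}
    - {"hand": 0.23, "dx": 0, "dy": 0, "dz": 0, "turn": 0}

```text
time_s: 11.45
tool_pos: [0.4449, 0.1228, 0.1729]
tool_rot: [0.799, 0.602, 0.0, 0.001]
ft_force: [-1.3, 0.9, 1.3]
grip_width: 0.237
```

Call:
arm_command:
  steps:
    - {"hand": 0.2, "dx": -0.05, "dy": 0.01, "dz": 0, "turn": 0}
    - {"hand": 0.2, "dx": 0, "dy": 0, "dz": 0, "turn": 0}

```text
time_s: 11.65
tool_pos: [0.4449, 0.1229, 0.1731]
tool_rot: [0.799, 0.602, 0.001, 0.001]
ft_force: [2.0, 0.6, -1.0]
grip_width: 0.213
```

Call:
arm_command:
  steps:
    - {"hand": 0.18, "dx": 0, "dy": 0, "dz": 0, "turn": 0}
    - {"hand": 0.18, "dx": 0, "dy": 0, "dz": 0, "turn": 0}
    - {"hand": 0.18, "dx": -0.24, "dy": 0.07, "dz": 0.433, "turn": 0}
    - {"hand": 0.18, "dx": -0.24, "dy": 0.07, "dz": 0.433, "turn": 0}
    - {"hand": 0.18, "dx": 0, "dy": 0, "dz": 0, "turn": 0}

```text
time_s: 12.15
tool_pos: [0.4345, 0.1263, 0.192]
tool_rot: [0.798, 0.602, 0.001, 0.001]
ft_force: [3.0, -0.9, 3.3]
grip_width: 0.205
```

Run:
```python
from h import *
s=cam('scene')
cv2.imwrite('pics/i.png',cv2.resize(s['image'][140:260,325:445],(480,480),interpolation=cv2.INTER_CUBIC))
```

```text
(no output)
```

View pics/i.png

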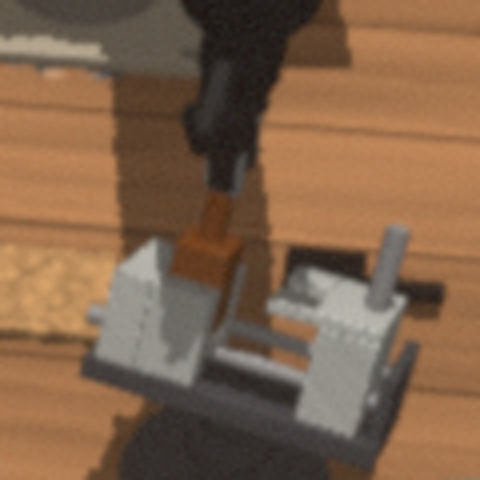

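The flacon has come up with the gripper: its body top is now at (205,255), above the cheeks. Continuing along the mould axis.

Call:
arm_command:
  steps:
    - {"hand": 0.18, "dx": -0.24, "dy": 0.07, "dz": 0.433, "turn": 0}
    - {"hand": 0.18, "dx": -0.24, "dy": 0.07, "dz": 0.433, "turn": 0}
    - {"hand": 0.18, "dx": -0.24, "dy": 0.07, "dz": 0.433, "turn": 0}
    - {"hand": 0.18, "dx": -0.24, "dy": 0.07, "dz": 0.433, "turn": 0}
    - {"hand": 0.18, "dx": -0.24, "dy": 0.07, "dz": 0.433, "turn": 0}
    - {"hand": 0.18, "dx": -0.24, "dy": 0.07, "dz": 0.433, "turn": 0}
    - {"hand": 0.18, "dx": 0, "dy": 0, "dz": 0, "turn": 0}

```text
time_s: 12.9
tool_pos: [0.4041, 0.1347, 0.2429]
tool_rot: [0.798, 0.602, 0.0, -0.0]
ft_force: [0.6, -0.8, -2.1]
grip_width: 0.185
```

Call:
arm_command:
  steps:
    - {"hand": 0.16, "dx": 0, "dy": 0, "dz": 0.4, "turn": 0}
    - {"hand": 0.13, "dx": 0, "dy": 0, "dz": 0.4, "turn": 0}
    - {"hand": 0.1, "dx": 0, "dy": 0, "dz": 0, "turn": 0}
    - {"hand": 0.05, "dx": 0, "dy": 0, "dz": 0, "turn": 0}
    - {"hand": 0, "dx": 0, "dy": 0, "dz": 0, "turn": 0}
    - {"hand": 0, "dx": 0, "dy": 0, "dz": 0, "turn": 0}

```text
time_s: 13.5
tool_pos: [0.4046, 0.1343, 0.2577]
tool_rot: [0.799, 0.602, -0.0, -0.0]
ft_force: [-1.0, 0.3, -1.3]
grip_width: 0.148
```

Run:
```python
from h import *
s=cam('scene')
cv2.imwrite('pics/j.png',cv2.resize(s['image'][100:260,305:465],(480,480),interpolation=cv2.INTER_CUBIC))
```

```text
(no output)
```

View pics/j.png

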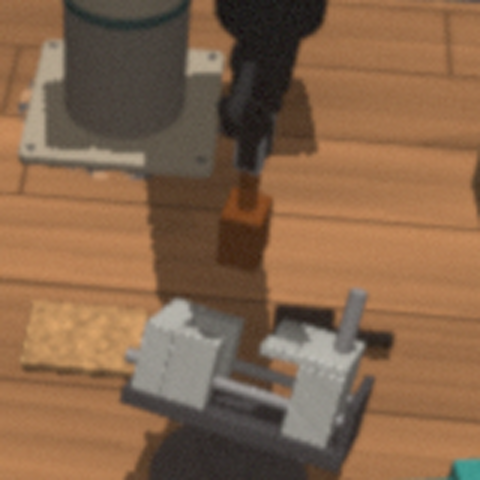

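The flacon hangs upright and clear of the mould (body (245,230), shoulder (245,203)), held at 0.148 ≈ 16 mm. I'll measure its foot and tilt, and then carry it.

Run:
```python
from h import *
s=cam('scene');o=arm.observe();p=o['tool_pos'];print(p,o['q'][5])
h=cv2.cvtColor(s['image'],cv2.COLOR_BGR2HSV);m=cv2.inRange(h,(3,150,30),(14,255,170))[150:195,370:405]
for v in range(0,45): 
    u=np.where(m[v])[0]
    if len(u)>2: print(v+150,u.min()+370,u.max()+370,end=' | ')
print()
for dz in(0,-.025,-.05,-.08,-.085):print(dz,proj(s,p+[0,0,dz]).round(1))
```

```text
[0.40462326 0.13432531 0.25776674] 2.0182970321341416
159 385 389 | 160 382 390 | 161 383 390 | 162 379 390 | 163 382 390 | 164 382 392 | 165 381 395 | 166 381 395 | 167 380 395 | 168 379 395 | 169 379 395 | 170 378 394 | 171 378 394 | 172 378 394 | 173 378 394 | 174 379 394 | 175 378 393 | 176 378 394 | 177 378 393 | 178 378 393 | 179 378 393 | 180 378 393 | 181 378 393 | 182 378 391 | 183 378 392 | 184 377 391 | 185 378 389 | 186 377 391 | 187 379 391 | 188 381 390 | 189 384 390 | 
0 [387.5 159.9]
-0.025 [386.5 168.2]
-0.05 [385.6 176.1]
-0.08 [384.6 185.3]
-0.085 [384.4 186.8]
```

Call:
arm_command:
  steps:
    - {"hand": 0, "dx": 0, "dy": 0, "dz": 1, "turn": 0}
    - {"hand": 0, "dx": 0, "dy": 0, "dz": 0.5, "turn": 0}
    - {"hand": 0, "dx": 0.11, "dy": -0.8, "dz": 0, "turn": 0.0064}
    - {"hand": 0, "dx": 0.11, "dy": -0.8, "dz": 0, "turn": 0.0064}
    - {"hand": 0, "dx": 0.11, "dy": -0.8, "dz": 0, "turn": 0.0064}
    - {"hand": 0, "dx": 0.11, "dy": -0.8, "dz": 0, "turn": 0.0064}
    - {"hand": 0, "dx": 0.11, "dy": -0.8, "dz": 0, "turn": 0.0064}
    - {"hand": 0, "dx": 0.11, "dy": -0.8, "dz": 0, "turn": 0.0064}
    - {"hand": 0, "dx": 0.11, "dy": -0.8, "dz": 0, "turn": 0.0064}
    - {"hand": 0, "dx": 0.11, "dy": -0.8, "dz": 0, "turn": 0.0064}
    - {"hand": 0, "dx": 0.11, "dy": -0.8, "dz": 0, "turn": 0.0064}
    - {"hand": 0, "dx": 0.11, "dy": -0.8, "dz": 0, "turn": 0.0064}

```text
time_s: 14.8
tool_pos: [0.4271, -0.0263, 0.2883]
tool_rot: [0.734, 0.679, 0.0, 0.0]
ft_force: [0.4, -0.4, -1.6]
grip_width: 0.146
```

Call:
arm_command:
  steps:
    - {"hand": 0, "dx": 0.11, "dy": -0.8, "dz": 0, "turn": 0.0064}
    - {"hand": 0, "dx": 0.11, "dy": -0.8, "dz": 0, "turn": 0.0064}
    - {"hand": 0, "dx": 0.11, "dy": -0.8, "dz": 0, "turn": 0.0064}
    - {"hand": 0, "dx": 0.11, "dy": -0.8, "dz": 0, "turn": 0.0064}
    - {"hand": 0, "dx": 0.11, "dy": -0.8, "dz": 0, "turn": 0.0064}
    - {"hand": 0, "dx": 0.11, "dy": -0.8, "dz": 0, "turn": 0.0064}
    - {"hand": 0, "dx": 0.11, "dy": -0.8, "dz": 0, "turn": 0.0064}
    - {"hand": 0, "dx": 0.11, "dy": -0.8, "dz": 0, "turn": 0.0064}
    - {"hand": 0, "dx": 0.11, "dy": -0.8, "dz": 0, "turn": 0.0064}
    - {"hand": 0, "dx": 0.11, "dy": -0.8, "dz": 0, "turn": 0.0064}
    - {"hand": 0, "dx": 0, "dy": 0, "dz": 0, "turn": 0}
    - {"hand": 0, "dx": 0, "dy": 0, "dz": 0, "turn": 0}

```text
time_s: 16.0
tool_pos: [0.4488, -0.1855, 0.288]
tool_rot: [0.663, 0.749, 0.0, -0.0]
ft_force: [0.1, 0.1, -1.6]
grip_width: 0.146
```

Call:
arm_command:
  steps:
    - {"hand": 0, "dx": 0, "dy": -0.1, "dz": -0.9, "turn": 0}
    - {"hand": 0, "dx": 0, "dy": 0, "dz": -0.9, "turn": 0}
    - {"hand": 0, "dx": 0, "dy": 0, "dz": -0.9, "turn": 0}
    - {"hand": 0, "dx": 0, "dy": 0, "dz": -0.9, "turn": 0}
    - {"hand": 0, "dx": 0, "dy": 0, "dz": -0.9, "turn": 0}
    - {"hand": 0, "dx": 0, "dy": 0, "dz": -0.9, "turn": 0}
    - {"hand": 0, "dx": 0, "dy": 0, "dz": -0.9, "turn": 0}
    - {"hand": 0, "dx": 0, "dy": 0, "dz": -0.9, "turn": 0}
    - {"hand": 0, "dx": 0, "dy": 0, "dz": -0.9, "turn": 0}
    - {"hand": 0, "dx": 0, "dy": 0, "dz": -0.2, "turn": 0}
    - {"hand": 0, "dx": 0, "dy": 0, "dz": 0, "turn": 0}

```text
time_s: 17.1
tool_pos: [0.4482, -0.1866, 0.1216]
tool_rot: [0.662, 0.75, -0.0, -0.001]
ft_force: [1.0, 1.3, -2.2]
grip_width: 0.147
```

Run:
```python
from h import *
s=cam('scene');t=cam('top');o=arm.observe();p=o['tool_pos'];print(p,o['ft_force'])
im=s['image'].copy();K=6;x0,y0=215,165
c=cv2.resize(im[y0:y0+100,x0:x0+100],None,fx=5,fy=5,interpolation=cv2.INTER_CUBIC)
q=np.array([proj(s,p+[0,0,z]) for z in(0,-.08)]);q=((q-[x0,y0]+.5)*5).astype(int)
cv2.line(c,tuple(map(int,q[0])),tuple(map(int,q[1])),(255,255,0),1)
o=np.zeros((500,800,3),np.uint8);o[:,:500]=c;o[:300,500:]=cv2.resize(t['image'][225:335,375:485],(300,300),interpolation=cv2.INTER_CUBIC)
cv2.imwrite('pics/k.png',o)
```

```text
[ 0.44950996 -0.18763364  0.12302492] [ 0.89059561 -0.68597797 -2.11352439]
```

View pics/k.png

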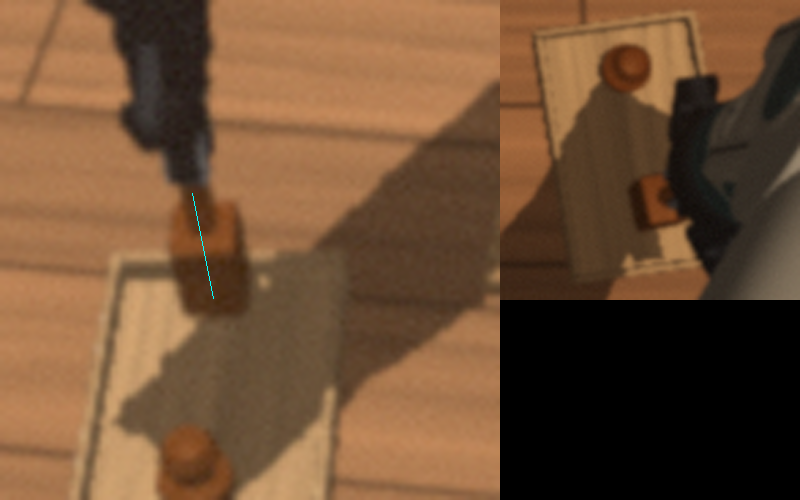

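The flacon is vertical (drawn line matches its edges) above the tray's free half, clear of the stopper at (195,465). Lowering slowly, watching the force.

Call:
arm_command:
  steps:
    - {"hand": 0, "dx": 0, "dy": 0, "dz": -0.5, "turn": 0}
    - {"hand": 0, "dx": 0, "dy": 0, "dz": -0.5, "turn": 0}
    - {"hand": 0, "dx": 0, "dy": 0, "dz": 0, "turn": 0}

```text
time_s: 17.5
tool_pos: [0.4475, -0.1868, 0.1005]
tool_rot: [0.662, 0.749, -0.0, -0.002]
ft_force: [-0.1, -1.0, -1.5]
grip_width: 0.145
```

Call:
arm_command:
  steps:
    - {"hand": 0, "dx": 0, "dy": 0, "dz": -0.15, "turn": 0}
    - {"hand": 0, "dx": 0, "dy": 0, "dz": -0.15, "turn": 0}
    - {"hand": 0, "dx": 0, "dy": 0, "dz": 0, "turn": 0}

```text
time_s: 17.8
tool_pos: [0.4486, -0.1875, 0.0957]
tool_rot: [0.662, 0.749, -0.0, -0.0]
ft_force: [-0.4, 0.5, -1.7]
grip_width: 0.143
```

Call:
arm_command:
  steps:
    - {"hand": 0, "dx": 0, "dy": 0, "dz": -0.1, "turn": 0}
    - {"hand": 0, "dx": 0, "dy": 0, "dz": -0.1, "turn": 0}
    - {"hand": 0, "dx": 0, "dy": 0, "dz": 0, "turn": 0}

```text
time_s: 18.1
tool_pos: [0.4486, -0.1875, 0.0919]
tool_rot: [0.662, 0.749, -0.0, -0.0]
ft_force: [0.3, -0.4, -1.8]
grip_width: 0.149
```

Call:
arm_command:
  steps:
    - {"hand": 0, "dx": 0, "dy": 0, "dz": -0.1, "turn": 0}
    - {"hand": 0, "dx": 0, "dy": 0, "dz": 0, "turn": 0}

```text
time_s: 18.3
tool_pos: [0.4487, -0.1875, 0.0899]
tool_rot: [0.662, 0.749, -0.0, -0.0]
ft_force: [-0.4, 0.5, -1.8]
grip_width: 0.15
```

Call:
arm_command:
  steps:
    - {"hand": 0, "dx": 0, "dy": 0, "dz": -0.1, "turn": 0}
    - {"hand": 0, "dx": 0, "dy": 0, "dz": 0, "turn": 0}

```text
time_s: 18.5
tool_pos: [0.4486, -0.1875, 0.0878]
tool_rot: [0.662, 0.749, -0.0, -0.0]
ft_force: [0.0, 0.9, -0.8]
grip_width: 0.146
```

Call:
arm_command:
  steps:
    - {"hand": 0, "dx": 0, "dy": 0, "dz": -0.05, "turn": 0}
    - {"hand": 0, "dx": 0, "dy": 0, "dz": 0, "turn": 0}

```text
time_s: 18.7
tool_pos: [0.4488, -0.1876, 0.087]
tool_rot: [0.662, 0.749, -0.0, -0.0]
ft_force: [0.8, -0.0, -0.9]
grip_width: 0.146
```

Call:
arm_command:
  steps:
    - {"hand": 0, "dx": 0, "dy": 0, "dz": -0.05, "turn": 0}
    - {"hand": 0, "dx": 0, "dy": 0, "dz": 0, "turn": 0}

```text
time_s: 18.9
tool_pos: [0.449, -0.1878, 0.0864]
tool_rot: [0.662, 0.749, -0.0, 0.0]
ft_force: [-0.7, 0.1, 1.5]
grip_width: 0.149
```

Call:
arm_command:
  steps:
    - {"hand": 0, "dx": 0, "dy": 0, "dz": -0.05, "turn": 0}
    - {"hand": 0, "dx": 0, "dy": 0, "dz": 0, "turn": 0}

```text
time_s: 19.1
tool_pos: [0.4495, -0.1882, 0.0863]
tool_rot: [0.662, 0.749, -0.0, 0.001]
ft_force: [-1.4, 0.1, 6.4]
grip_width: 0.143
```

Foot is on the floor (force up 8 N, TCP stalled). Releasing slowly.

Call:
arm_command:
  steps:
    - {"hand": 0.1, "dx": 0, "dy": 0, "dz": 0.04, "turn": 0}
    - {"hand": 0.14, "dx": 0, "dy": 0, "dz": 0, "turn": 0}
    - {"hand": 0.17, "dx": 0, "dy": 0, "dz": 0, "turn": 0}
    - {"hand": 0.2, "dx": 0, "dy": 0, "dz": 0, "turn": 0}
    - {"hand": 0.25, "dx": 0, "dy": 0, "dz": 0, "turn": 0}
    - {"hand": 0.35, "dx": 0, "dy": 0, "dz": 0, "turn": 0}
    - {"hand": 0.5, "dx": 0, "dy": 0, "dz": 0, "turn": 0}
    - {"hand": 0.6, "dx": 0, "dy": 0, "dz": 0, "turn": 0}
    - {"hand": 0.6, "dx": 0, "dy": 0, "dz": 0, "turn": 0}
    - {"hand": 0.6, "dx": 0, "dy": 0, "dz": 0, "turn": 0}

```text
time_s: 20.1
tool_pos: [0.4489, -0.1876, 0.0859]
tool_rot: [0.662, 0.749, 0.0, 0.0]
ft_force: [0.4, -0.9, 0.6]
grip_width: 0.598
```

Call:
arm_command:
  steps:
    - {"hand": 0.6, "dx": 0, "dy": 0, "dz": 0.5, "turn": 0}
    - {"hand": 0.6, "dx": 0, "dy": 0, "dz": 0.8, "turn": 0}
    - {"hand": 0.6, "dx": 0, "dy": 0, "dz": 0.9, "turn": 0}
    - {"hand": 0.6, "dx": 0, "dy": 0, "dz": 0.9, "turn": 0}
    - {"hand": 0.6, "dx": 0, "dy": 0, "dz": 0.9, "turn": 0}
    - {"hand": 0.6, "dx": 0, "dy": 0, "dz": 0.9, "turn": 0}
    - {"hand": 0.6, "dx": 0, "dy": 0, "dz": 0.9, "turn": 0}
    - {"hand": 0.6, "dx": 0, "dy": -0.5, "dz": 0.9, "turn": 0}
    - {"hand": 0.6, "dx": -0.5, "dy": -0.5, "dz": 0.5, "turn": 0}
    - {"hand": 0.6, "dx": -0.5, "dy": -0.9, "dz": 0, "turn": 0}
    - {"hand": 0.6, "dx": -0.5, "dy": -0.9, "dz": 0, "turn": 0}
    - {"hand": 0.6, "dx": 0, "dy": -0.9, "dz": 0, "turn": 0}

```text
time_s: 21.3
tool_pos: [0.4172, -0.2622, 0.2302]
tool_rot: [0.663, 0.749, -0.0, -0.0]
ft_force: [0.3, -0.2, 0.7]
grip_width: 0.601
```

Run:
```python
from h import *
s=cam('scene');t=cam('top');print(arm.observe()['tool_pos'])
o=np.zeros((480,800,3),np.uint8);o[:,:480]=cv2.resize(s['image'][165:325,215:375+60][:, :160],(480,480),interpolation=cv2.INTER_CUBIC);o[:200,480:]=cv2.resize(t['image'][205:345,205:485][:, :],(320,200));
o[240:480,480:720]=cv2.resize(s['image'][180:260,350:430],(240,240))
cv2.imwrite('pics/l.png',o)
for n,d in(('s',s),('t',t)):
    m=cv2.inRange(cv2.cvtColor(d['image'],cv2.COLOR_BGR2HSV),(3,150,40),(14,255,165))
    c,l,st,ce=cv2.connectedComponentsWithStats(m)
    for i in range(1,c):
        if 60<st[i,4]<1500 and 215<ce[i][0]<470 and 180<ce[i][1]<330: print(n,st[i],ce[i].round(1))
```

```text
[ 0.41870147 -0.26384253  0.23003541]
s [250 202  16  35 356] [256.9 221.4]
s [247 251  14  19 212] [253.3 260. ]
t [411 241  20  18 288] [420.8 249.5]
t [419 289  25  23 448] [431. 300.]
```

View pics/l.png

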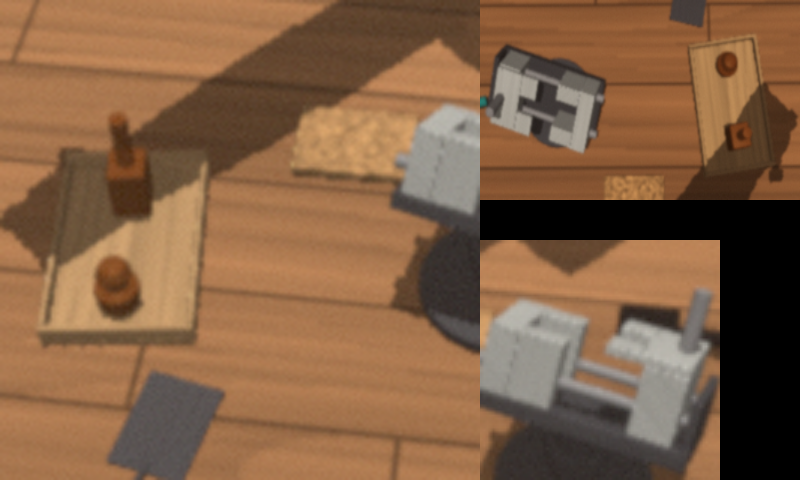

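The flacon stands upright in the free half, with the stopper's centroids unchanged. One numeric check of the jaw, then I'll hand in.

Run:
```python
from h import *
s=cam('scene');q=onz(s,424,199,.206);print('opening',(q-np.array([.43708,.12426,.2]))@[.272,.962,0]-.043)
print(workorder.close_job())
```

```text
opening 0.0614691678013779
the job is handed in; nothing more can be done
None
```

The job is done and handed in at about 21 s, under the 54 s limit. The flacon stands upright on the tray floor and the jaw is left fully open.

**What I did:**
- **Jaw:** I gripped the post and slid the jaw until the motion stalled against the end stop while the force rose to about 11 N.
- **Lift:** I held the flacon lightly by its neck, in the plane of its lean, and drew it straight out of the mould. Once it was clear I closed the grip fully, which set the flacon vertical.
- **Placing:** I lowered it into the free half of the tray until the floor took the load, with the force rising about 8 N. Then I opened the fingers slowly and backed away.

**Last checks:**
- **Flacon:** it stands upright in the free half of the tray, and the gripper is clear of everything.
- **Stopper:** its position in both camera views is the same as at the start, to 0.1 pixel.
- **Jaw:** I measured the opening at 61 mm, against a nominal 60 mm, which agrees within the 2 mm calibration.
- **Other objects:** I did not measure the pliers, paddle, jar or can afterwards. The arm did not go near them.

No check failed or disagreed. The only refused call was one move with a field left out, which moved nothing.

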